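Hold the test paddle over the metal detector

TASK

Check the bench metal detector: slide the orange test paddle by its white fin out of the open end of its dock, lift it and carry it over the top of the low screen (not around it, and without bumping the screen). Stop with it hovering level about one centimetre above the detector's window, centred in the yellow outline and lengthwise along it, never touching the detector. Finish while still holding it there, quite still, and leave the jar, the beaker and the mouse alone.

Things in the scene. Friction and masses are not known exactly. Their poses are not given: they have to be found in the camera images.
- paddle_mid (a point): Centre of the loose test paddle, half-way up, 40 mm above its underside. Orange foot plate 90 (x) x 40 (y) x 10 mm high with an upright white grip fin on its middle, 40 (x) x 14 (y) mm, its top 80 mm above the underside. 0.08 to 0.17 kg. It starts in the dock, lengthwise along the channel. z is up through the fin.
- dock: Fixed grey dock, 116 x 62 x 22 mm high; origin on the table at the centre of its channel, which runs along x from the open end x = -55 (robot side) to a stop wall at +55 mm. Inside 46 mm wide, floor 4 mm high. Steel lips (17 to 22 mm high) overhang the paddle's foot with 3 mm play, leaving a 24 mm slot for the fin: slide out only. Foot is clear of the lips once the paddle's centre is at x below -100.
- window (a point): Centre of the window on the flat top (55 mm above the table) of the fixed metal detector, a cream box 200 (x) x 160 (y) mm. A flat yellow outline 110 (x) x 60 (y) mm on black is centred here. Two steel guide rails, 12 mm high, 8 thick, 180 long, run along x at y = -46 and +46 mm, 84 mm free between them. x lies lengthwise along the outline, z up.
- detector: The detector as a whole; origin under its centre on the table, axes as for the window.
- screen: Fixed low screen between dock and detector, which stand on opposite sides (which on which varies): blue panel, aluminium top rail, 300 (x) x 12 (y) mm, top 115 mm above the table; two flat feet 80 mm wide (y), 6 high, at x = -130 and +130. Origin at its centre on the table.
- jar: Bystander: closed jar with red cap, 56 mm wide, 85 mm high; origin at the centre of its underside.
- beaker: Bystander: steel beaker, 68 mm wide at the rim, 80 mm high; origin at the centre of its underside.
- mouse: Bystander: cream computer mouse, 105 (x) x 58 x 33 mm high; origin at the centre of its underside.
Mind the look-alikes: they are no part of the job. Leave any purple look-alike of the part that bears paddle_mid alone. Several things look just like the dock: the one meant starts farthest to the robot's left.

How it is judged (in metres and radians):
On the way:
1. the paddle has been slid out of the open end of the dock (x of paddle_mid in the frame of dock between -0.3 and -0.098 m and y of paddle_mid in the frame of dock between -0.05 and 0.05 m), for 0.05 s.
At the end, for the whole second after the job is handed in: For the last second the paddle is held still in the fingers, its underside 3 to 20 mm above the window, its centre within 10 mm of the window's centre, lengthwise along the outline within 0.12 rad (either way round), upright within 0.10 rad, not touching the detector (horizontal distance between paddle_mid and window below 0.01 m and z of paddle_mid in the frame of window between 0.043 and 0.06 m and angle between the x axis of paddle_mid and the x axis of window, either way round below 0.12 rad and angle between paddle_mid's own z axis and vertical below 0.1 rad and contact force between paddle and the fingers above 1 N and contact force between paddle and detector below 0.1 N and linear speed of paddle below 0.015 m/s and angular speed of paddle below 0.15 rad/s); the arm keeps its last pose, push and grip.
It fails at once if the paddle touched the detector (contact force between paddle and detector above 0.3 N).
It fails at once if the screen was bumped (contact force between screen and anything else above 0.5 N).
It fails at once if the paddle crossed the line of the screen below its top (went around it) (y of paddle_mid in the frame of screen between -0.02 and 0.02 m and height (world z) of paddle_mid below 0.155 m).
It fails at once if the jar, beaker or mouse was moved or tipped (distance of any of jar, beaker, mouse from where it was at the start of the episode above 0.015 m or angle between any of jar, beaker, mouse's own z axis and vertical above 0.25 rad).
It also fails if it takes over 51 s, if anything falls off the work surface, if the arm or the gripper's body presses on something with over 40 N, if the wrist force passes 120 N, or if a joint passes its speed limit or range.

ROBOT

A 6-joint arm with a two-finger parallel gripper is mounted at the origin on the work surface. World frame = base frame: x ahead of the robot, y to its left, z up, the work surface at z = 0. Lengths are in m, angles in degrees, forces in N, time in s.
With the tool pointing down it reaches from about 0.3 to 0.85 m from the base axis. Payload 5.4 kg.
Tool frame: the origin (TCP) lies at the centre of the arm's flange, where the gripper is bolted on; the fingertips stand 173 mm ahead of it and the grasp point (between the pads) lies 155 mm ahead of it; z points along the fingers, y is the line along which they close (so a half turn about z gives the same grasp; the last joint's range is limited). The gripper opens to 85 mm and grips with 20 to 120 N. Pads are 22 mm wide; open, the fingers measure 114 mm over their backs; the gripper's body (76 mm by 85 mm) begins 54 mm behind the grasp point. The pads swing forward as they close: fully open they stand 13 mm farther back than shut.
Start: joints at [-80.621, 9.076, 91.501, -0, 79.423, -12.038], TCP at [0.21, -0.535, 0.405] pointing down, gripper open.
Joint ranges: [-166.64, 166.64], [-54.1, 131.32], [10.49, 154.53], [-73.88, 253.88], [9.74, 151.15], [-171.62, 171.62]. Speed limits (degrees/s): [147.25, 147.25, 180, 180, 180, 180].

INTERFACE

Orientations are given as a 3x3 rotation matrix whose columns are the frame's x, y, z axes.
In Python, from rig import get_state, snapshot, finish_job gives the robot as it stands. The module is installed in compiled form; this text tells all that it offers.
- The arm moves only by the shell command python3 -m creep 'ROWS' [OPENING] [FORCE]. ROWS is JSON, a list of rows, each an object of numbers: "dx", "dy", "dz": the shift along the world's x, y, z in cm; "roll": the turn about the world's z in rad. In form: [{"dx": .., "dy": .., "dz": .., "roll": ..}, ...]. A call has 1 to 10 rows; each row is the pose to reach, as a shift and turn from the pose commanded when the call began; what a row does not reach only later rows make up. A row lasts 1/12 s, in which the tool goes at most 41.7 mm and 7.16 degrees, less where a joint would pass 70% of its speed; a pose out of reach is approached as far as the arm can. A call with a gripper value outside its range is refused whole. OPENING is the gripper command: -1 is fully open, 1 is shut, values between are in proportion, set as the call begins (- or left out, the last holds). The fingers move at their own pace and stop on an object; FORCE is the grip in N (left out, the last holds). Time passes only in rows, so rows that repeat a pose let the fingers close. It gives the time, the measured TCP pose, the force, the opening and the grip force at its end, in the units of the state.
- get_state(): the state, without advancing time (a new reading comes with each control period).
- snapshot(name): name is "side" or "top" or "wrist"; returns a dict with "image" (420x560x3 uint8, red, green, blue), "fx", "fy", "cx", "cy" (pixels), "D" ([k1, k2, p1, p2, k3] as OpenCV has them; the pictures are not rectified), "world_to_cam" (4x4, takes a point from world to camera coordinates); the wrist camera has in their place "mount" (4x4, takes a point from camera to tool coordinates, whose origin is the TCP and whose axes are the flange's). Camera axes: x right, y down, z forward; pixel columns grow to the right and rows downward; lengths in m; the calibration is good to about 2 mm. A picture is of the moment at which its call begins: read the wrist's pose just before it. There is no depth.
- finish_job(): hands the job in; it is judged then, once.
The state is a dict: "clock": time; "joint_positions": joint angles; "qd": joint speeds; "joint_torque": joint torques, N m; "tcp_pos": TCP position; "tool_rot": TCP orientation; "wrist_force": force on the tool from outside, world axes, zero at the start; "ft_torque": the same for the moment, N m; "grip_width": opening from 0.0 (shut) to 1.0 (fully open); "grasp_force": force on a finger pad.
Only numpy, scipy, OpenCV 4.12 (cv2) and the standard library are available. Lean on these libraries where they do the work, as an engineer would, in place of code of your own. Each camera call takes 0.05 s, during which the arm holds its last target. There are 200 camera calls.

## Working session

There is one attempt and no reset: what is moved stays moved. The work goes in short steps, Python scripts to look and compute and a shell command to move; the robot and the scene stay as the last step left them, time stands still between calls to the robot, and variables do not carry over. Pictures are saved under pics/ and viewed, at most 10 in all, crops included, and the job is handed in when it is done.

```bash
mkdir -p pics
cat > h.py <<'E'
import numpy as np, cv2
from rig import get_state, snapshot
def K(s): return np.array([[s['fx'],0,s['cx']],[0,s['fy'],s['cy']],[0,0,1.]])
def snap(n):
    st=get_state(); s=snapshot(n)
    if n=='wrist':
        T=np.eye(4);T[:3,:3]=np.array(st['tool_rot']);T[:3,3]=st['tcp_pos']
        s['c2w']=T@np.array(s['mount'])
    else: s['c2w']=np.linalg.inv(np.array(s['world_to_cam']))
    return s
def save(s,n): cv2.imwrite(n,cv2.cvtColor(s['image'],cv2.COLOR_RGB2BGR))
def rays(s,px):
    p=cv2.undistortPoints(np.array(px,float).reshape(-1,1,2),K(s),np.array(s['D'],float)).reshape(-1,2)
    return s['c2w'][:3,3],np.c_[p,np.ones(len(p))]@s['c2w'][:3,:3].T
def plane(s,px,z):
    o,d=rays(s,px); return o+d*((z-o[2])/d[:,2])[:,None]
def tri(s1,p1,s2,p2):
    o1,d1=rays(s1,[p1]);o2,d2=rays(s2,[p2]);d1=d1[0];d2=d2[0]
    t=np.linalg.lstsq(np.c_[d1,-d2],o2-o1,rcond=None)[0]
    a=o1+t[0]*d1;b=o2+t[1]*d2
    return (a+b)/2,np.linalg.norm(a-b)
def proj(s,P):
    w=np.linalg.inv(s['c2w']);r=cv2.Rodrigues(w[:3,:3])[0]
    return cv2.projectPoints(np.array(P,float).reshape(-1,1,3),r,w[:3,3],K(s),np.array(s['D'],float))[0].reshape(-1,2)
E
python3 - <<'E'
from h import *
for n in('top','side'):
    s=snap(n);save(s,f'pics/{n}.png');print(n,s['c2w'][:3].round(3).tolist(),s['fx'])
print(get_state()['clock'])
E
```

```text
top [[0.005, -0.999, 0.044, 0.475], [-0.999, -0.004, 0.034, 0.03], [-0.034, -0.044, -0.998, 1.06]] 466.74088611951544
side [[-0.992, -0.052, 0.115, 0.437], [-0.124, 0.57, -0.812, 0.814], [-0.023, -0.82, -0.572, 0.605]] 482.4436085722525
0.1
```

View pics/top.png

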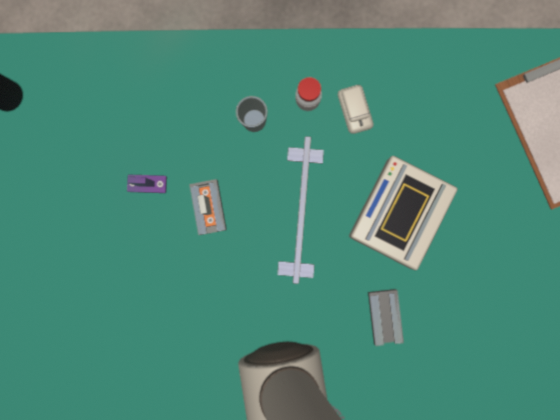

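View pics/side.png

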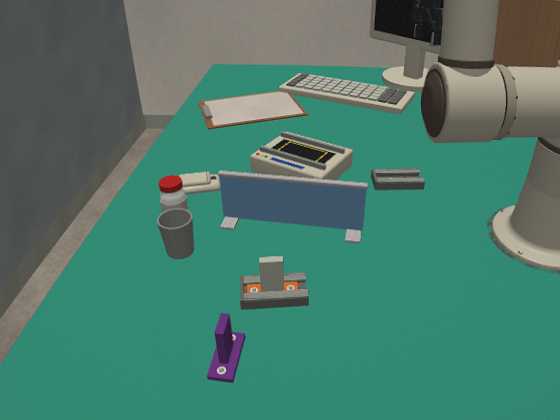

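Top view: dock candidates are A at px (207,207), holding the orange paddle with white fin, and B, empty, at (386,318). Left of the robot means lower columns, so A is the one meant. The purple look-alike is at (147,184). The screen is around (301,210), the detector window around (406,212), the jar (309,92), beaker (252,113) and mouse (356,108). The side view agrees, with the dock and paddle at (274,285). I'll confirm with an enlarged crop.

Run:
```python
from h import *
a=cv2.imread('pics/top.png');b=cv2.imread('pics/side.png')
f=lambda im,x,y,w,h,k:cv2.resize(im[y:y+h,x:x+w],None,fx=k,fy=k,interpolation=cv2.INTER_CUBIC)
L=f(a,172,170,65,70,6);R=f(b,230,245,90,70,4)
D=f(a,345,150,120,125,2)
o=np.zeros((600,760,3),np.uint8);o[:420,:390]=L;o[:280,400:760]=R;o[290:540,400:640]=D
cv2.imwrite('pics/crop.png',o)
```

```text
(no output)
```

View pics/crop.png

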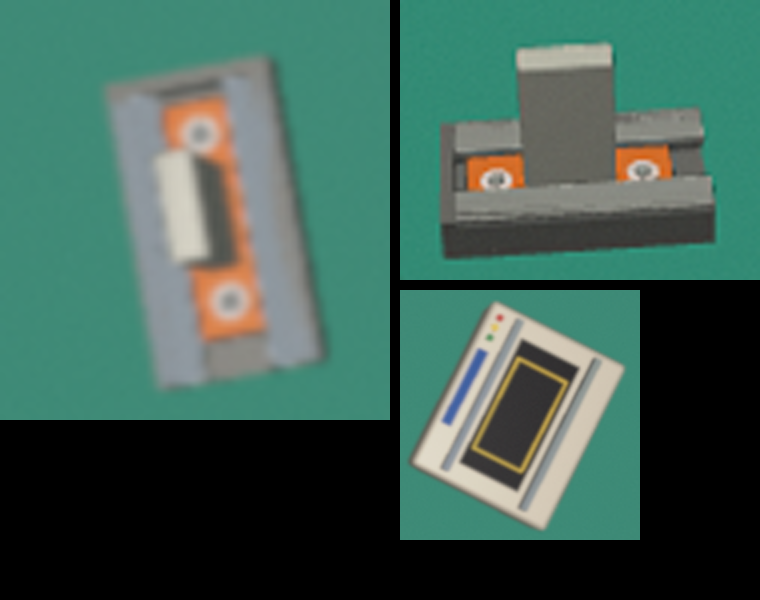

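Confirmed: the real dock holds the orange paddle, its stop wall is at the far end and its open end faces the robot. The fin top is centred near crop (183,206) in the top view and (565,57) in the side view. Next I'll measure.

Run:
```python
from h import *
T=snap('top');S=snap('side')
def blob(m,box):
    x,y,w,h=box;z=np.zeros_like(m);z[y:y+h,x:x+w]=m[y:y+h,x:x+w]
    c=max(cv2.findContours(z,cv2.RETR_EXTERNAL,cv2.CHAIN_APPROX_NONE)[0],key=cv2.contourArea)
    M=cv2.moments(c);return (M['m10']/M['m00'],M['m01']/M['m00']),cv2.boxPoints(cv2.minAreaRect(c)),cv2.contourArea(c)
def white(s,t=165): im=s['image'];return ((im.min(2)>t)).astype(np.uint8)*255
def yellow(s): 
    h=cv2.cvtColor(s['image'],cv2.COLOR_RGB2HSV);return cv2.inRange(h,(18,100,100),(32,255,255))
def orange(s):
    h=cv2.cvtColor(s['image'],cv2.COLOR_RGB2HSV);return cv2.inRange(h,(5,150,130),(17,255,255))
ft=blob(white(T),(195,190,18,28)); fs=blob(white(S,155),(255,252,35,15))
print('fin px',ft,fs)
P,e=tri(T,ft[0],S,fs[0]);print('fin top',P.round(4),e)
fc=plane(T,ft[1],P[2]);print('fin top corners',fc.round(4).tolist(), [np.linalg.norm(fc[i]-fc[i-1]).round(4) for i in range(4)])
yt=blob(yellow(T),(360,150,90,110));ys=blob(yellow(S),(265,130,75,40))
print('yel px',yt,ys);P2,e2=tri(T,yt[0],S,ys[0]);print('win',P2.round(4),e2)
yc=plane(T,yt[1],P2[2]);print(yc.round(4).tolist(),[np.linalg.norm(yc[i]-yc[i-1]).round(4) for i in range(4)],yc.mean(0))
def longang(c):
    e=[c[i]-c[i-1] for i in range(4)];v=max(e,key=np.linalg.norm);v=v if v[0]>0 else -v;return np.degrees(np.arctan2(v[1],v[0]))
print('fin ang',longang(fc),'win ang',longang(yc))
o=orange(T)[180:240,185:230];yy,xx=np.nonzero(o);p=plane(T,np.c_[xx+185,yy+180],.014)[:,:2]
r=cv2.minAreaRect(p.astype(np.float32)*1000);b=cv2.boxPoints(r)/1000;print('orange',r,longang(b))
# dock body & screen rail in top
im=T['image'].astype(int);g=((im[...,1]-im[...,0]<35)).astype(np.uint8)*255
db=blob(g,(180,172,55,70));c=plane(T,db[1],.022);print('dock',c.mean(0),longang(c),[np.linalg.norm(c[i]-c[i-1]).round(4) for i in range(4)])
sb=blob(g,(275,130,55,160));c=plane(T,[(308,138),(296.5,282)],.115);print('rail ends',c.round(3),sb[2])
for n,px,z in(('beaker',(252,105),.08),('jar',(309,89),.085),('mouse',(356,108),.03),('purple',(147,184),.01)):print(n,plane(T,[px],z).round(3))
st=get_state();print(st['tcp_pos'],np.round(st['tool_rot'],3).tolist(),st['clock'])
```

```text
fin px ((201.5328947368421, 203.94078947368422), array([[197.43243, 195.59462],
       [202.78378, 194.70271],
       [205.7027 , 212.21623],
       [200.35135, 213.10814]], dtype=float32), 76.0) ((270.7004830917874, 258.90579710144925), array([[260., 257.],
       [282., 257.],
       [282., 261.],
       [260., 261.]], dtype=float32), 69.0)
fin top [0.538  0.215  0.0838] 0.0010561111032343995
fin top corners [[0.5551, 0.2239, 0.0838], [0.557, 0.2125, 0.0838], [0.52, 0.2058, 0.0838], [0.5181, 0.2172, 0.0838]] [np.float64(0.0376), np.float64(0.0115), np.float64(0.0376), np.float64(0.0115)]
yel px ((404.5, 212.0), array([[379.6    , 228.79999],
       [403.00003, 182.     ],
       [429.40005, 195.20001],
       [406.00003, 242.     ]], dtype=float32), 1506.0) ((284.2083333333333, 145.30555555555554), array([[276.42606, 146.17752],
       [293.7781 , 139.03256],
       [295.35208, 142.85504],
       [278.00003, 150.     ]], dtype=float32), 12.0)
win [ 0.544  -0.2095  0.0752] 0.043446261629924675
[[0.4869, -0.1597, 0.0752], [0.5856, -0.2093, 0.0752], [0.5579, -0.2643, 0.0752], [0.4595, -0.2147, 0.0752]] [np.float64(0.0614), np.float64(0.1104), np.float64(0.0616), np.float64(0.1102)] [ 0.52247668 -0.21199307  0.0751512 ]
fin ang 10.215460187138856 win ang -26.669689712601286
orange ((537.3037719726562, 216.03404235839844), (86.33265686035156, 18.544315338134766), 10.855547904968262) 10.855554
dock [0.53565708 0.2131133  0.022     ] 11.095415934645324 [np.float64(0.1166), np.float64(0.0645), np.float64(0.1164), np.float64(0.0641)]
rail ends [[ 0.671 -0.008  0.115]
 [ 0.379  0.015  0.115]] 1571.0
beaker [[0.749 0.11  0.08 ]]
jar [[ 0.782 -0.011  0.085]]
mouse [[ 0.756 -0.118  0.03 ]]
purple [[0.588 0.355 0.01 ]]
[ 0.20991486 -0.53513121  0.40410776] [[0.931, 0.365, -0.0], [0.365, -0.931, 0.001], [0.0, -0.001, -1.0]] 0.2
```

Fin top is at (0.538, 0.215, 0.084); the text gives 84 mm, so it agrees. The dock lies at about 10.8°. The window height needs wrist views, because the yellow mask failed in the side view. I'll move towards the detector for those.

```bash
python3 -m creep '[{"dx":1,"dy":1,"dz":0,"roll":0},{"dx":4,"dy":4,"dz":0,"roll":-0.03},{"dx":7,"dy":7,"dz":0,"roll":-0.06},{"dx":10,"dy":10,"dz":0,"roll":-0.09},{"dx":13,"dy":13,"dz":0,"roll":-0.12},{"dx":16,"dy":16,"dz":0,"roll":-0.15},{"dx":19,"dy":19,"dz":0,"roll":-0.185},{"dx":22,"dy":22,"dz":0,"roll":-0.185},{"dx":24,"dy":24,"dz":0,"roll":-0.185},{"dx":25,"dy":25,"dz":0,"roll":-0.185}]' -1
python3 -m creep '[{"dx":0,"dy":0},{"dx":0,"dy":0},{"dx":0,"dy":0}]'
python3 - <<'E'
from h import *
import pickle
s=snap('wrist');save(s,'pics/w1.png');pickle.dump(s,open('w1.pkl','wb'))
st=get_state();print(st['tcp_pos'],np.round(st['tool_rot'],3).tolist(),np.round(s['mount'],3).tolist(),s['fx'],st['clock'])
print(proj(s,[[.52,-.212,.055]]))
E
```

```text
clock: 1.03
tcp_pos: [0.4623, -0.281, 0.4047]
tool_rot: [[0.981, 0.192, 0.001], [0.192, -0.981, 0.002], [0.001, -0.001, -1.0]]
wrist_force: [0.4, -0.4, -0.2]
grip_width: 0.999
grasp_force: 0.0
[ 0.4627402  -0.2806413   0.40465961] [[0.981, 0.193, 0.001], [0.193, -0.981, 0.002], [0.002, -0.002, -1.0]] [[0.0, -0.95, -0.313, 0.08], [1.0, 0.0, -0.0, -0.0], [0.0, -0.313, 0.95, 0.03], [0.0, 0.0, 0.0, 1.0]] 308.11903383355485 1.0833
[[220.54720699 122.03500304]]$[0]: bad value
```

View pics/w1.png

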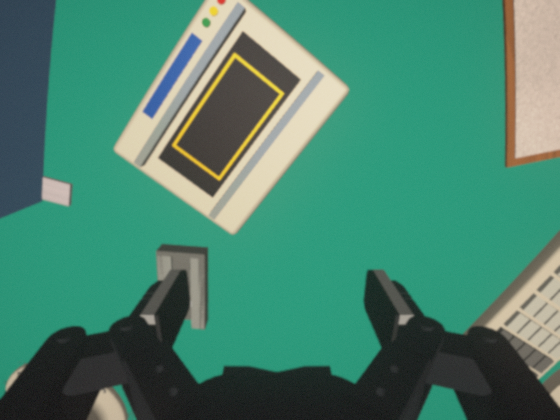

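The wrist view shows the yellow outline centred near (228,117), with corners (237,53), (284,95), (222,180) and (173,147). Now a second wrist position.

```bash
python3 -m creep '[{"dx":0,"dy":3,"dz":0,"roll":0},{"dx":0,"dy":6,"dz":0,"roll":0},{"dx":0,"dy":9,"dz":0,"roll":0},{"dx":0,"dy":12,"dz":0,"roll":0},{"dx":0,"dy":14,"dz":0,"roll":0},{"dx":0,"dy":14,"dz":0,"roll":0},{"dx":0,"dy":14,"dz":0,"roll":0},{"dx":0,"dy":14,"dz":0,"roll":0}]' -1
cat > y.py <<'E'
from h import *
def quad(s):
    h=cv2.cvtColor(s['image'],cv2.COLOR_RGB2HSV);m=cv2.inRange(h,(20,110,110),(32,255,255))
    m=cv2.morphologyEx(m,cv2.MORPH_CLOSE,np.ones((3,3)))
    c=max(cv2.findContours(m,cv2.RETR_EXTERNAL,cv2.CHAIN_APPROX_NONE)[0],key=cv2.contourArea)
    q=cv2.approxPolyDP(cv2.convexHull(c),8,True).reshape(-1,2).astype(float)
    return q[np.argsort(q[:,1])]
E
python3 - <<'E'
from y import *
import pickle
s1=pickle.load(open('w1.pkl','rb'));s2=snap('wrist');save(s2,'pics/w2.png')
T=snap('top')
q1,q2=quad(s1),quad(s2);print(q1.tolist(),q2.tolist())
P=[]
for a,b in zip(q1,q2):
    p,e=tri(s1,a,s2,b);P.append(p);print(p.round(4),round(e,4))
P=np.array(P);print('c',P.mean(0))
for s,q in((s1,q1),(s2,q2)):
    w=plane(s,q,.055);v=w[0]-w[2];print(w.mean(0).round(4),np.degrees(np.arctan2(v[1],v[0])),np.linalg.norm(v),np.linalg.norm(w[0]-w[1]))
h=cv2.cvtColor(T['image'],cv2.COLOR_RGB2HSV);print(plane(T,[(404.5,212)],.055).round(4))
print(get_state()['tcp_pos'])
E
```

```text
clock: 1.75
tcp_pos: [0.4598, -0.1456, 0.4048]
tool_rot: [[0.982, 0.188, 0.0], [0.188, -0.982, -0.001], [0.0, 0.001, -1.0]]
wrist_force: [1.1, 0.3, 0.5]
grip_width: 1.002
grasp_force: 0.0
[[235.0, 52.0], [284.0, 94.0], [171.0, 144.0], [217.0, 180.0]] [[373.0, 78.0], [415.0, 120.0], [300.0, 166.0], [342.0, 201.0]]
[ 0.5864 -0.2164  0.0568] 0.0002
[ 0.5576 -0.2692  0.0563] 0.001
[ 0.4891 -0.1651  0.0561] 0.0
[ 0.4611 -0.2171  0.058 ] 0.0002
c [ 0.52354906 -0.21694025  0.05678928]
[ 0.5235 -0.2167  0.055 ] -27.74964348707426 0.11039750289244163 0.06023471815505384
[ 0.5233 -0.2174  0.055 ] -27.840478208425676 0.1106929439206145 0.06062399354928898
[[ 0.5233 -0.2169  0.055 ]]
[ 0.45987988 -0.1461391   0.40472879]
```

Window centre measured at (0.5235, -0.217), z about 0.056, angle about -27.7°, outline size 110 x 60, so it is consistent. Now to the paddle.

```bash
python3 -m creep '[{"dx":0,"dy":3,"dz":0,"roll":0},{"dx":0.5,"dy":7,"dz":0,"roll":0},{"dx":1,"dy":11,"dz":0,"roll":0},{"dx":1.5,"dy":15,"dz":0,"roll":0},{"dx":2,"dy":19,"dz":0,"roll":0},{"dx":2,"dy":23,"dz":0,"roll":0},{"dx":2,"dy":27,"dz":0,"roll":0},{"dx":2,"dy":31,"dz":0,"roll":0},{"dx":2,"dy":34,"dz":0,"roll":0},{"dx":2,"dy":36,"dz":0,"roll":0}]' -1
python3 -m creep '[{"dx":0,"dy":0,"dz":0,"roll":0},{"dx":0,"dy":0,"dz":0,"roll":0},{"dx":0,"dy":0,"dz":0,"roll":0}]'
python3 - <<'E'
from h import *
import pickle
s=snap('wrist');save(s,'pics/w3.png');pickle.dump(s,open('w3.pkl','wb'))
print(proj(s,[[.538,.215,.084],[.5551,.2239,.084],[.520,.2058,.084]]))
st=get_state();print(st['tcp_pos'],np.round(st['tool_rot'],4).tolist())
E
```

```text
clock: 2.68
tcp_pos: [0.48, 0.2168, 0.4046]
tool_rot: [[0.982, 0.189, -0.0], [0.189, -0.982, 0.001], [0.0, -0.001, -1.0]]
wrist_force: [0.2, -0.5, -0.3]
grip_width: 1.0
grasp_force: 0.0
clock: 2.93
tcp_pos: [0.4804, 0.2137, 0.4045]
tool_rot: [[0.982, 0.187, -0.0], [0.187, -0.982, -0.001], [-0.0, 0.001, -1.0]]
wrist_force: [0.4, 0.2, -0.6]
grip_width: 1.001
grasp_force: 0.0
[[286.63920787 136.86003119]
 [280.6944249  116.09568512]
 [292.48063007 157.90851237]]
[0.4803868  0.21343917 0.40455346] [[0.9826, 0.1859, -0.0003], [0.1859, -0.9826, -0.0005], [-0.0004, 0.0004, -1.0]]
```

View pics/w3.png

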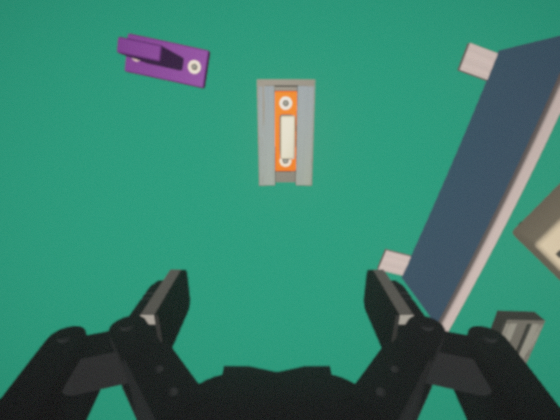

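The wrist view shows the fin top at about (287,136), where predicted, and the dock upright in the image, so the gripper is aligned. A quick refinement of position and angle follows.

Run:
```python
from h import *
import pickle
s=pickle.load(open('w3.pkl','rb'));im=s['image']
m=(im.min(2)>150).astype(np.uint8)*255;z=np.zeros_like(m);z[114:159,276:300]=m[114:159,276:300]
c=max(cv2.findContours(z,0,1)[0],key=cv2.contourArea);M=cv2.moments(c);r=cv2.minAreaRect(c)
print(r,plane(s,[(M['m10']/M['m00'],M['m01']/M['m00'])],.084))
h=cv2.cvtColor(im,cv2.COLOR_RGB2HSV);o=cv2.inRange(h,(5,150,130),(17,255,255));y,x=np.nonzero(o)
r=cv2.minAreaRect((plane(s,np.c_[x,y],.014)[:,:2]*1000).astype(np.float32));print(r)
# dock outline (non-green)
g=((im[...,1].astype(int)-im[...,0]<40)).astype(np.uint8)*255;z[:]=0;z[70:195,245:330]=g[70:195,245:330]
c=max(cv2.findContours(z,0,1)[0],key=cv2.contourArea).reshape(-1,2)
print(cv2.minAreaRect((plane(s,c,.022)[:,:2]*1000).astype(np.float32)))
```

```text
((287.1947326660156, 137.01695251464844), (13.361878395080566, 42.30448532104492), 1.3971810340881348) [[0.53825992 0.21454202 0.084     ]]
((538.124267578125, 214.35006713867188), (87.98099517822266, 23.320707321166992), 10.868084907531738)
((535.8814086914062, 214.0085906982422), (115.97592163085938, 62.2366943359375), 10.83983325958252)
```

```bash
python3 -m creep '[{"dx":2,"dy":0,"dz":0,"roll":0},{"dx":4,"dy":0,"dz":-2,"roll":0},{"dx":5.8,"dy":0.1,"dz":-5,"roll":0},{"dx":5.8,"dy":0.1,"dz":-8,"roll":0},{"dx":5.8,"dy":0.1,"dz":-11,"roll":0},{"dx":5.8,"dy":0.1,"dz":-13,"roll":0},{"dx":5.8,"dy":0.1,"dz":-14,"roll":0},{"dx":5.8,"dy":0.1,"dz":-14,"roll":0},{"dx":5.8,"dy":0.1,"dz":-14,"roll":0},{"dx":5.8,"dy":0.1,"dz":-14,"roll":0}]' -1
```

```text
clock: 3.82
tcp_pos: [0.5389, 0.2154, 0.2668]
tool_rot: [[0.982, 0.187, 0.004], [0.187, -0.982, 0.001], [0.004, 0.0, -1.0]]
wrist_force: [-0.0, -0.1, 0.9]
grip_width: 1.0
grasp_force: 0.0
```

```bash
python3 -m creep '[{"dx":0,"dy":-0.05,"dz":-1,"roll":0},{"dx":0,"dy":-0.05,"dz":-2,"roll":0},{"dx":0,"dy":-0.05,"dz":-3,"roll":0},{"dx":0,"dy":-0.05,"dz":-4,"roll":0},{"dx":0,"dy":-0.05,"dz":-4.8,"roll":0},{"dx":0,"dy":-0.05,"dz":-4.8,"roll":0},{"dx":0,"dy":-0.05,"dz":-4.8,"roll":0},{"dx":0,"dy":-0.05,"dz":-4.8,"roll":0},{"dx":0,"dy":-0.05,"dz":-4.8,"roll":0}]' -1
```

```text
clock: 4.57
tcp_pos: [0.5383, 0.2153, 0.2173]
tool_rot: [[0.982, 0.188, 0.001], [0.188, -0.982, 0.0], [0.001, 0.0, -1.0]]
wrist_force: [-0.1, -0.2, -0.3]
grip_width: 1.002
grasp_force: 0.0
```

```bash
python3 -m creep '[{"dx":0,"dy":0,"dz":0,"roll":0},{"dx":0,"dy":0,"dz":0,"roll":0},{"dx":0,"dy":0,"dz":0,"roll":0},{"dx":0,"dy":0,"dz":0,"roll":0},{"dx":0,"dy":0,"dz":0,"roll":0},{"dx":0,"dy":0,"dz":0,"roll":0},{"dx":0,"dy":0,"dz":0,"roll":0},{"dx":0,"dy":0,"dz":0,"roll":0},{"dx":0,"dy":0,"dz":0,"roll":0},{"dx":0,"dy":0,"dz":0,"roll":0}]' 1 40
```

```text
clock: 5.4
tcp_pos: [0.5379, 0.2152, 0.2167]
tool_rot: [[0.982, 0.188, -0.0], [0.188, -0.982, -0.0], [-0.0, 0.0, -1.0]]
wrist_force: [0.4, -0.3, 0.1]
grip_width: 0.156
grasp_force: 43.8
```

Gripped, with a width of about 13 mm against the 14 mm fin. Sliding out along (-0.982, -0.188).

```bash
python3 -m creep '[{"dx":0,"dy":0,"dz":0.1,"roll":0},{"dx":-0.49,"dy":-0.09,"dz":0.1,"roll":0},{"dx":-0.98,"dy":-0.19,"dz":0.1,"roll":0},{"dx":-1.47,"dy":-0.28,"dz":0.1,"roll":0},{"dx":-1.96,"dy":-0.38,"dz":0.1,"roll":0},{"dx":-2.46,"dy":-0.47,"dz":0.1,"roll":0},{"dx":-2.95,"dy":-0.56,"dz":0.1,"roll":0},{"dx":-3.44,"dy":-0.66,"dz":0.1,"roll":0},{"dx":-3.93,"dy":-0.75,"dz":0.1,"roll":0},{"dx":-3.93,"dy":-0.75,"dz":0.1,"roll":0}]'
```

```text
clock: 6.23
tcp_pos: [0.4976, 0.2076, 0.2175]
tool_rot: [[0.982, 0.188, -0.001], [0.188, -0.982, -0.0], [-0.001, -0.0, -1.0]]
wrist_force: [-0.2, -0.1, -0.7]
grip_width: 0.156
grasp_force: 43.6
```

No resistance, so I'll continue to about 13 cm.

```bash
python3 -m creep '[{"dx":-0.98,"dy":-0.19,"dz":0,"roll":0},{"dx":-1.96,"dy":-0.38,"dz":0,"roll":0},{"dx":-2.95,"dy":-0.56,"dz":0,"roll":0},{"dx":-3.93,"dy":-0.75,"dz":0,"roll":0},{"dx":-4.91,"dy":-0.94,"dz":0,"roll":0},{"dx":-5.89,"dy":-1.13,"dz":0,"roll":0},{"dx":-6.87,"dy":-1.32,"dz":0,"roll":0},{"dx":-7.86,"dy":-1.5,"dz":0,"roll":0},{"dx":-8.84,"dy":-1.69,"dz":0,"roll":0},{"dx":-8.84,"dy":-1.69,"dz":0,"roll":0}]'
python3 -m creep '[{"dx":0,"dy":0,"dz":0,"roll":0},{"dx":0,"dy":0,"dz":0,"roll":0},{"dx":0,"dy":0,"dz":0,"roll":0},{"dx":0,"dy":0,"dz":0,"roll":0}]'
python3 - <<'E'
from h import *
s=snap('side');save(s,'pics/s2.png');s=snap('top');save(s,'pics/t2.png')
E
```

```text
clock: 7.07
tcp_pos: [0.4088, 0.1907, 0.2173]
tool_rot: [[0.982, 0.188, -0.002], [0.188, -0.982, -0.0], [-0.002, -0.0, -1.0]]
wrist_force: [-0.8, -0.5, -0.5]
grip_width: 0.159
grasp_force: 43.5
clock: 7.4
tcp_pos: [0.4108, 0.1909, 0.2179]
tool_rot: [[0.982, 0.188, 0.001], [0.188, -0.982, 0.0], [0.001, 0.0, -1.0]]
wrist_force: [0.2, 0.4, -1.3]
grip_width: 0.159
grasp_force: 43.5
```

View pics/s2.png

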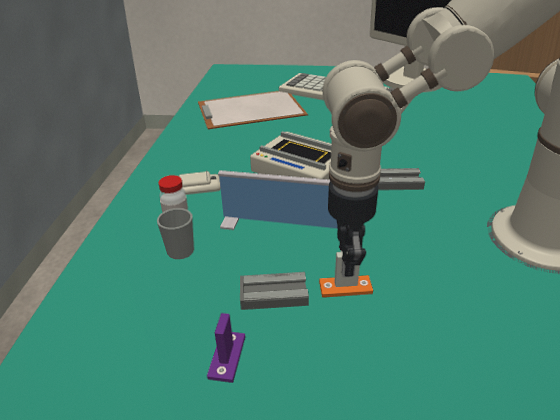

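Side view: the paddle is out of the dock, level in the fingers at (346,285). Lifting.

```bash
python3 -m creep '[{"dx":0,"dy":0,"dz":1,"roll":0},{"dx":0,"dy":0,"dz":3,"roll":0},{"dx":0,"dy":0,"dz":5,"roll":0},{"dx":0,"dy":0,"dz":7.5,"roll":0},{"dx":0,"dy":0,"dz":10,"roll":0},{"dx":0,"dy":0,"dz":12.5,"roll":0},{"dx":0,"dy":0,"dz":15,"roll":0},{"dx":0,"dy":0,"dz":17,"roll":0},{"dx":0,"dy":0,"dz":18,"roll":0},{"dx":0,"dy":0,"dz":18,"roll":0}]'
python3 -m creep '[{"dx":1,"dy":0,"dz":0,"roll":-0.05},{"dx":3,"dy":0,"dz":0,"roll":-0.12},{"dx":5,"dy":0,"dz":0,"roll":-0.2},{"dx":7,"dy":0,"dz":0,"roll":-0.28},{"dx":9,"dy":0,"dz":0,"roll":-0.36},{"dx":10,"dy":0,"dz":0,"roll":-0.44},{"dx":11,"dy":0,"dz":0,"roll":-0.52},{"dx":11.3,"dy":0,"dz":0,"roll":-0.6},{"dx":11.3,"dy":0,"dz":0,"roll":-0.672},{"dx":11.3,"dy":0,"dz":0,"roll":-0.672}]'
python3 -c "
from h import *
print(np.round(get_state()['joint_positions'],1))"
```

```text
clock: 8.33
tcp_pos: [0.4109, 0.1909, 0.4008]
tool_rot: [[0.982, 0.188, 0.006], [0.188, -0.982, 0.001], [0.006, 0.0, -1.0]]
wrist_force: [0.4, 1.2, -1.1]
grip_width: 0.158
grasp_force: 43.5
clock: 9.17
tcp_pos: [0.5231, 0.1907, 0.3956]
tool_rot: [[0.885, -0.466, -0.003], [-0.466, -0.885, -0.0], [-0.003, 0.002, -1.0]]
wrist_force: [-0.2, -0.5, -1.8]
grip_width: 0.159
grasp_force: 43.5
[  7.6   6.8  95.    0.   78.3 125.4]
```

```bash
python3 -m creep '[{"dx":0,"dy":-1.5,"dz":0,"roll":0},{"dx":0,"dy":-4,"dz":0,"roll":0},{"dx":0,"dy":-7,"dz":0,"roll":0},{"dx":0,"dy":-10,"dz":0,"roll":0},{"dx":0,"dy":-13,"dz":0,"roll":0},{"dx":0,"dy":-16,"dz":0,"roll":0},{"dx":0,"dy":-19,"dz":0,"roll":0},{"dx":0,"dy":-22,"dz":0,"roll":0},{"dx":0,"dy":-25,"dz":0,"roll":0},{"dx":0,"dy":-28,"dz":0,"roll":0}]'
python3 -m creep '[{"dx":0,"dy":-3,"dz":0,"roll":0},{"dx":0,"dy":-6,"dz":0,"roll":0},{"dx":0,"dy":-9,"dz":0,"roll":0},{"dx":0,"dy":-11,"dz":0,"roll":0},{"dx":0,"dy":-12.3,"dz":0,"roll":0},{"dx":0,"dy":-12.8,"dz":0,"roll":0},{"dx":0,"dy":-12.8,"dz":0,"roll":0},{"dx":0,"dy":-12.8,"dz":0,"roll":0},{"dx":0,"dy":-12.8,"dz":0,"roll":0},{"dx":0,"dy":-12.8,"dz":0,"roll":0}]'
python3 - <<'E'
from h import *
import pickle
s=snap('wrist');save(s,'pics/w4.png');pickle.dump(s,open('w4.pkl','wb'))
st=get_state();print(st['tcp_pos'],np.round(st['tool_rot'],4).tolist())
s=snap('side');save(s,'pics/s4.png')
E
```

```text
clock: 10.0
tcp_pos: [0.5226, -0.0904, 0.3965]
tool_rot: [[0.887, -0.462, -0.002], [-0.462, -0.887, 0.001], [-0.002, 0.0, -1.0]]
wrist_force: [0.5, -0.1, -1.3]
grip_width: 0.156
grasp_force: 43.4
clock: 10.83
tcp_pos: [0.5234, -0.216, 0.3976]
tool_rot: [[0.886, -0.463, -0.0], [-0.463, -0.886, 0.0], [-0.0, -0.0, -1.0]]
wrist_force: [-0.3, -0.3, -1.7]
grip_width: 0.16
grasp_force: 43.4
[ 0.52339164 -0.21612392  0.3977342 ] [[0.8863, -0.4632, 0.0], [-0.4632, -0.8863, 0.0002], [-0.0001, -0.0002, -1.0]]
```

View pics/w4.png

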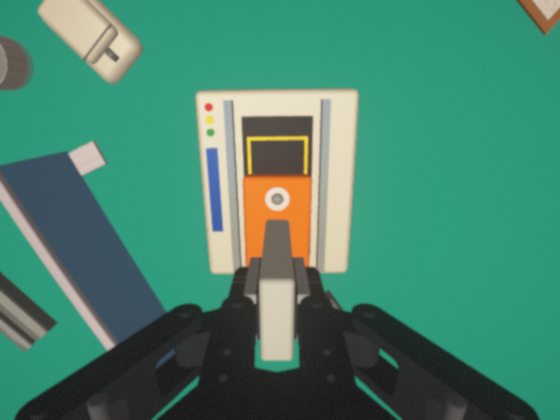

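The paddle's long edges run parallel to the outline, with its front edge at row 175, columns 244 to 311. Next I'll check the paddle's offset in the hand from both views.

Run:
```python
from h import *
import pickle
s=pickle.load(open('w4.pkl','rb'));im=s['image']
h=cv2.cvtColor(im,cv2.COLOR_RGB2HSV);o=cv2.inRange(h,(5,150,130),(17,255,255))
t=np.array([.52339,-.21612,.39773]);x=np.array([.8863,-.4632]);y=np.array([-.4632,-.8863])
o[250:]=0
for r in(185,195,210): 
    c=np.nonzero(o[r])[0];print(r,c.min(),c.max(),((plane(s,[(c.min(),r),(c.max()+1,r)],t[2]-.203)[:,:2]-t[:2])@np.c_[x,y]*1000).round(1).tolist())
e=[np.nonzero(o[:,c])[0].min() for c in range(250,306,5)];print(e)
w=plane(s,[(255,e[1]),(300,e[-2])],t[2]-.203);print(((w[:,:2]-t[:2])@np.c_[x,y]*1000).round(1).tolist())
# corners expected if paddle centred level
P=lambda a,b,z:[*(t[:2]+a*x+b*y),t[2]+z]
print(proj(s,[P(.045,.02,-.203),P(.045,-.02,-.203),P(.02,0,-.133),P(-.02,0,-.133)]).round(1).tolist())
im=cv2.imread('pics/s4.png');u=proj(snap('side'),[t-[0,0,.18]])[0].astype(int);print(u)
cv2.imwrite('pics/s4c.png',cv2.resize(im[u[1]-55:u[1]+85,u[0]-90:u[0]+90],None,fx=4,fy=4,interpolation=cv2.INTER_CUBIC))
```

```text
185 244 310 [[39.2, -18.8], [39.2, 19.7]]
195 244 310 [[33.2, -19.0], [33.2, 20.0]]
210 245 309 [[24.1, -18.7], [24.1, 19.7]]
[np.int64(175), np.int64(175), np.int64(175), np.int64(175), np.int64(175), np.int64(175), np.int64(175), np.int64(175), np.int64(175), np.int64(175), np.int64(175), np.int64(175)]
[[45.0, -12.3], [45.0, 13.3]]
[[311.8, 175.0], [241.5, 175.0], [276.6, 277.2], [276.6, 359.7]]
[302  87]
```

View pics/s4c.png

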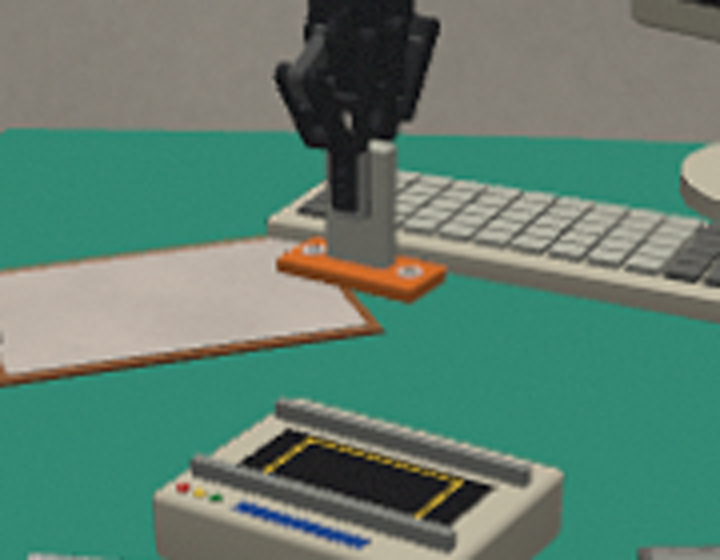

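The paddle is centred in the hand within 0.5 mm and level with the detector's rails. The underside is at TCP z - 0.213, so the target TCP z is about 0.280. Descending in two stages.

```bash
python3 -m creep '[{"dx":0,"dy":-0.1,"dz":-1,"roll":0},{"dx":0,"dy":-0.1,"dz":-2.5,"roll":0},{"dx":0,"dy":-0.1,"dz":-4,"roll":0},{"dx":0,"dy":-0.1,"dz":-5.5,"roll":0},{"dx":0,"dy":-0.1,"dz":-7,"roll":0},{"dx":0,"dy":-0.1,"dz":-8,"roll":0},{"dx":0,"dy":-0.1,"dz":-8.5,"roll":0},{"dx":0,"dy":-0.1,"dz":-8.5,"roll":0},{"dx":0,"dy":-0.1,"dz":-8.5,"roll":0},{"dx":0,"dy":-0.1,"dz":-8.5,"roll":0}]'
python3 -m creep '[{"dx":0,"dy":0,"dz":0,"roll":0},{"dx":0,"dy":0,"dz":0,"roll":0},{"dx":0,"dy":0,"dz":0,"roll":0}]'
```

```text
clock: 11.82
tcp_pos: [0.5236, -0.2184, 0.3137]
tool_rot: [[0.886, -0.465, 0.002], [-0.465, -0.886, -0.001], [0.002, 0.0, -1.0]]
wrist_force: [0.1, -0.7, -0.7]
grip_width: 0.159
grasp_force: 43.4
clock: 12.07
tcp_pos: [0.5234, -0.2183, 0.3133]
tool_rot: [[0.886, -0.465, 0.001], [-0.465, -0.886, -0.001], [0.001, 0.0, -1.0]]
wrist_force: [0.6, 0.6, -0.1]
grip_width: 0.159
grasp_force: 43.4
```

```bash
python3 -m creep '[{"dx":0,"dy":0.1,"dz":-0.5,"roll":0},{"dx":0,"dy":0.1,"dz":-1,"roll":0},{"dx":0,"dy":0.1,"dz":-1.5,"roll":0},{"dx":0,"dy":0.1,"dz":-2,"roll":0},{"dx":0,"dy":0.1,"dz":-2.5,"roll":0},{"dx":0,"dy":0.1,"dz":-2.9,"roll":0},{"dx":0,"dy":0.1,"dz":-3.2,"roll":0},{"dx":0,"dy":0.1,"dz":-3.3,"roll":0},{"dx":0,"dy":0.1,"dz":-3.3,"roll":0},{"dx":0,"dy":0.1,"dz":-3.3,"roll":0}]'
python3 -m creep '[{"dx":0,"dy":0,"dz":0,"roll":0},{"dx":0,"dy":0,"dz":0,"roll":0},{"dx":0,"dy":0,"dz":0,"roll":0},{"dx":0,"dy":0,"dz":0,"roll":0},{"dx":0,"dy":0,"dz":0,"roll":0},{"dx":0,"dy":0,"dz":0,"roll":0}]'
python3 - <<'E'
from h import *
s=snap('side');im=cv2.cvtColor(s['image'],cv2.COLOR_RGB2BGR)
w=snap('wrist');wi=cv2.cvtColor(w['image'],cv2.COLOR_RGB2BGR)
a=cv2.resize(im[90:200,235:370],None,fx=3,fy=3,interpolation=cv2.INTER_CUBIC)
b=wi[60:390,90:450]
cv2.imwrite('pics/f.png',np.hstack([a,b]))
h=cv2.cvtColor(w['image'],cv2.COLOR_RGB2HSV);o=cv2.inRange(h,(5,150,130),(17,255,255));st=get_state()
t=np.array(st['tcp_pos']);R=np.array(st['tool_rot']);c=np.nonzero(o[:,260:295].any(1))[0].min()
print('front edge along tool x mm',((plane(w,[(277,c)],t[2]-.203)[0]-t)@R*1000).round(1),st['tcp_pos'],np.degrees(np.arctan2(R[1,0],R[0,0])),np.abs(st['qd']).max(),st['clock'])
E
```

```text
clock: 12.9
tcp_pos: [0.5233, -0.2173, 0.2798]
tool_rot: [[0.885, -0.465, 0.0], [-0.465, -0.885, -0.0], [0.0, 0.0, -1.0]]
wrist_force: [0.5, 0.6, -1.2]
grip_width: 0.163
grasp_force: 43.4
clock: 13.4
tcp_pos: [0.5232, -0.2172, 0.2797]
tool_rot: [[0.886, -0.465, 0.0], [-0.465, -0.886, -0.0], [0.0, 0.0, -1.0]]
wrist_force: [0.1, 0.5, -0.5]
grip_width: 0.153
grasp_force: 43.4
front edge along tool x mm [ 45.1   0.4 203. ] [ 0.52323286 -0.21717481  0.27970096] -27.686816877484375 0.1321450447471096 13.5
```

View pics/f.png

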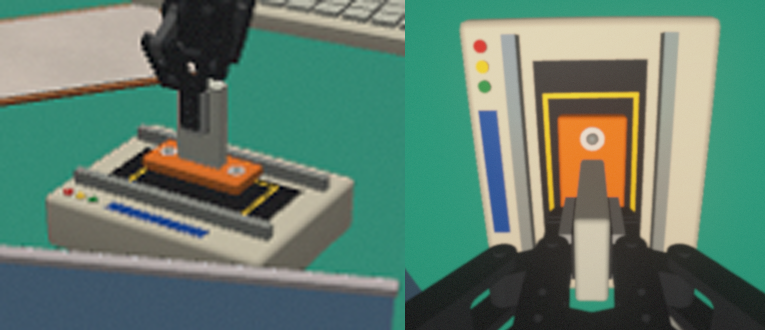

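The paddle hovers level, centred in the outline (wrist crop: foot columns 558–626 inside yellow columns 545–638) and aligned with it. Joint speeds are near zero, so I'm handing in.

```bash
python3 -c "
from rig import finish_job
print(finish_job())"
```

```text
the job is handed in; nothing more can be done
None
```

I handed the job in at about 13.5 s with the paddle still gripped, hovering level about 1 cm above the detector window, centred in the outline to about 1 mm and aligned with it; the hand-in gave no verdict.

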